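# Close up the biscuit case

### The job

Close up the wooden biscuit case on the shop counter with your fingertips: push its wide drawer fully home and push the see-through lid down until it lies flat shut. Leave the narrow drawer beside it open just as it is, since it is still in use. Only push - lift and carry nothing, and leave the jars, boxes and cartons standing around the case where they are.

Things in the scene. Friction and masses are not known exactly. Their poses are not given: they have to be found in the camera images.
- case: Light-wood case fixed to the counter, 240 (x) x 330 (y) mm. Origin: centre of its underside; x from front to back, y to its left seen by the robot, z up. Base 75 mm high, front face at x = -120, with two drawers sliding out to -x: wide on the -y side, narrow on +y. Open bin on it from x = -60 to 120, rim at z = 130, leaving a flat 60 mm deep ledge before the bin at z = 75. Lid over the bin.
- wide_drawer_front (a point): Centre of the outer face of the wide drawer's front panel: 212 mm wide, 66 high, 12 thick, no handle (a flush dark strip marks its upper part); upper and lower edges 33 mm above and below this point. In the case's frame y = -57, z = 39 mm and, with the drawer shut, x = -132 mm; the face looks to -x.
- wide_drawer (a joint): How far the wide drawer is out, in m: 0 fully home (at its stop); starts between 0.035 and 0.075; grows towards the case's -x. It slides with about 1.5 N of friction and stays where it is left.
- narrow_drawer_front (a point): Centre of the outer face of the narrow drawer's front panel, 106 mm wide, 66 mm high, otherwise like the wide one; in the case's frame at y = 111 mm, z = 39 mm. There is a 9 mm gap between the two panels.
- narrow_drawer (a joint): How far the narrow drawer is out, in m (0 fully home; starts between 0.035 and 0.075). To be left as it is.
- lid_hinge (a point): Middle of the lid's hinge axis (along the case's y), on the lid's underside at the bin's rear rim: case x = 120, y = 0, z = 130 mm. Turns with the lid: its x axis runs along the lid from free edge to hinge, z is square to the lid's outer (upper) face; with the lid shut its axes match the case's.
- lid_edge (a point): Middle of the lid's free front edge, on its outer face: 186 mm from the hinge along the lid and 10 mm off the lid's underside. The lid is 334 mm wide, a wooden frame 10 mm thick around a clear pane; the front bar of the frame is 30 mm deep, the pane is sunk 2.5 mm.
- lid (a joint): Lid angle in rad: 0 flat shut on the bin's rim (at its stop), grows as the free edge swings up and back; starts between 0.6 and 1.0. The hinge is stiff: the lid stays where it is left and does not fall; pushing it down at the free edge takes a few N.
- small_jar: Small amber jar, 36 mm across, 50 mm high, standing on the case's ledge above the narrow drawer. Origin: centre of its underside. Leave alone.
- jam_jar: Jam jar, 64 mm across, 100 mm high, standing on the counter at the front left of the case, just outside the narrow drawer. Origin: centre of its underside. Leave alone.
- carton: Drinks carton, 70 x 70 x 190 mm high, standing to the right (-y) of the case. Origin: centre of its underside. Leave alone.
- biscuit_box: Flat packet of biscuits (printed carton), 180 x 100 x 50 mm high, to the left (+y) of the case. Origin: centre of its underside. Leave alone.
- wafer_box: Flat packet of wafers (printed carton), 150 x 70 x 40 mm high, in front and to the right of the case. Origin: centre of its underside. Leave alone.
- egg_carton: Grey egg carton, 100 x 150 x 62 mm high, at the right of the counter. Origin: centre of its underside. Leave alone.

How it is judged:
By the outcome, as a careful person would: the job done as asked, in the order asked, and still so for the second after the job is handed in, with the robot touching nothing.
It also fails if it takes over 48 s, if anything falls off the work surface, if the arm or the gripper's body presses on something with over 40 N, if the wrist force passes 120 N, or if a joint passes its speed limit or range.

### The arm

A 6-joint arm with a two-finger parallel gripper is mounted at the origin on the work surface. World frame = base frame: x ahead of the robot, y to its left, z up, the work surface at z = 0. Lengths are in m, angles in rad, forces in N, time in s.
With the tool pointing down it reaches from about 0.275 to 0.725 m from the base axis. Payload 15.9 kg.
Tool frame: the origin (TCP) lies midway between the tips of the shut fingers; the grasp point (between the pads) lies 19 mm behind it; z points along the fingers, y is the line along which they close (so a half turn about z gives the same grasp; the last joint's range is limited). The gripper opens to 85 mm and grips with 20 to 120 N. Pads are 22 mm wide; open, the fingers measure 114 mm over their backs; the gripper's body (76 mm by 85 mm) begins 54 mm behind the grasp point. The pads swing forward as they close: fully open they stand 13 mm farther back than shut.
Start: joints at [-1.19, 0.213, -0.034, 1.323, 0, 1.571], TCP at [0.186, -0.464, 0.203] pointing down, gripper open.
Joint ranges: [-2.98, 2.98], [-0.74, 1.72], [-1.14, 1.35], [-2.1, 2.04], [-1.57, 1.44], [-3.14, 3.14]. Speed limits (rad/s): [1.89, 1.89, 2.39, 2.57, 3.14, 3.14].

### API

Orientations are given as a rotation vector (axis times angle).
In Python, from workcell import bot gives the robot as it stands. The module is installed in compiled form; this text tells all that it offers.
- The arm moves only by the tool send_rows, never from a script. Its argument "increments" is a list of rows, each an object with "turn": the turn, a rotation vector about the world's x, y, z in degrees, a list of three; "translation": the shift along the world's x, y, z in mm, a list of three; "grip": the closure in counts, from 0 (fully open) to 255 (shut). In form: [{"turn": [rx, ry, rz], "translation": [tx, ty, tz], "grip": grip}, ...]. A call has 1 to 10 rows; each row is the pose to reach, as a shift and turn from the pose commanded when the call began; what a row does not reach only later rows make up. A row lasts 1/8 s, in which the tool goes at most 62.5 mm and 10.7 degrees, less where a joint would pass 70% of its speed; a pose out of reach is approached as far as the arm can. A call with a gripper value outside its range is refused whole. The fingers move at their own pace and stop on an object; "grip_force" is the grip in N (left out, the last holds). Time passes only in rows, so rows that repeat a pose let the fingers close. It gives the time, the measured TCP pose, the force, the opening and the grip force at its end, in the units of the state.
- bot.sense(): the state, without advancing time (a new reading comes with each control period).
- bot.get_image(name): name is "scene" or "top" or "wrist"; returns (picture, depth): 480x640x3 uint8, blue, green, red; 480x640 float32, m along the optical axis (not along the pixel's ray), 0 where there is no reading.
- bot.camera_info(name): a dict with "vfov" (degrees; the focal length in pixels is half the picture's height over the tangent of half this angle, whatever the lens; pixels are square), "cx", "cy" (the principal point, pixels), "extrinsics" (4x4, takes a point from camera to world coordinates). Camera axes: x right, y down, z forward; pixel columns grow to the right and rows downward; lengths in m; the calibration is good to about 2 mm. A picture is of the moment at which its call begins: read the wrist's pose just before it. camera_info takes no time and is no camera call; for the wrist camera it gives the pose at the moment of the call.
- bot.job_done(): hands the job in; it is judged then, once.
The state is a dict: "time": time; "joint_positions": joint angles; "dq": joint speeds; "joint_torque": joint torques, N m; "tool_pos": TCP position; "eef_rot": TCP orientation; "contact_force": force on the tool from outside, world axes, zero at the start; "moment": the same for the moment, N m; "finger_gap": finger opening in m; "grasp_force": force on a finger pad.
Only numpy, scipy, OpenCV 4.12 (cv2) and the standard library are available. Lean on these libraries where they do the work, as an engineer would, in place of code of your own. Each camera call takes 0.05 s, during which the arm holds its last target. There are 200 camera calls.

## Working session

There is one attempt and no reset: what is moved stays moved. The work goes in short steps, Python scripts to look and compute and a tool call to move; the robot and the scene stay as the last step left them, time stands still between calls to the robot, and variables do not carry over. Pictures are saved under pics/ and viewed, at most 10 in all, crops included, and the job is handed in when it is done.

Besides the shell and the picture viewer there is one more tool, called by a JSON object that holds its "fn" and its "kwargs", one argument or row to a line. send_rows: Moves the arm, as the interface text tells. Its arguments: {"type":"object","properties":{"increments":{"type":"array"},"grip_force":{"type":"number"}},"required":["increments"]}

```bash
mkdir -p pics
cat > h.py <<'E'
import numpy as np, cv2
from workcell import bot
def cam(n):
    i=bot.camera_info(n); f=240/np.tan(np.radians(i['vfov'])/2); return f,i['cx'],i['cy'],np.array(i['extrinsics'])
def cloud(n,d):
    f,cx,cy,T=cam(n); v,u=np.mgrid[0:480,0:640]
    P=np.stack([(u-cx)/f*d,(v-cy)/f*d,d],-1); return P@T[:3,:3].T+T[:3,3]
def ray(n,u,v,z):
    f,cx,cy,T=cam(n); r=T[:3,:3]@np.array([(u-cx)/f,(v-cy)/f,1]); o=T[:3,3]; return o+r*(z-o[2])/r[2]
E
python3 - <<'E'
from h import *
for n in("scene","top"):
    p,d=bot.get_image(n); cv2.imwrite(f"pics/{n}.png",p); np.save(n+".npy",d); print(n,cam(n),(d>0).mean())
s=bot.sense();print(s)
E
```

```text
scene (np.float64(552.5395175854018), 327.37519023953473, 237.80396110535767, array([[ 0.9083913 , -0.3968896 ,  0.13154427,  0.35739826],
       [-0.41808323, -0.85795278,  0.2985355 , -0.56188928],
       [-0.00562687, -0.32618351, -0.94528972,  1.61268576],
       [ 0.        ,  0.        ,  0.        ,  1.        ]])) 0.995810546875
top (np.float64(506.90891675053194), 317.1712470376581, 236.5456232188109, array([[-0.02380335, -0.99617036,  0.08413095,  0.5030873 ],
       [-0.9996171 ,  0.02490422,  0.01205989, -0.10243361],
       [-0.01410892, -0.08381167, -0.99638173,  1.19750386],
       [ 0.        ,  0.        ,  0.        ,  1.        ]])) 0.99603515625
{'time': 0.1, 'joint_positions': array([-1.19000143e+00,  2.13291617e-01, -3.49605034e-02,  1.32348396e+00,
       -3.89935624e-06,  1.57077993e+00]), 'dq': array([ 0.00100502, -0.00274866,  0.00169313, -0.00014246,  0.00220918,
        0.00039608]), 'joint_torque': array([-5.21980128e-04, -6.87248755e+01,  4.87806487e+01,  1.22207074e-02,
       -1.23679606e-04, -3.37832989e-05]), 'tool_pos': array([ 0.18571192, -0.46389523,  0.20208754]), 'eef_rot': array([-3.08391097e+00, -5.94394607e-01,  2.85282270e-04]), 'contact_force': array([ 0.22938556, -0.27124171, -0.28210169]), 'moment': array([ 0.02225093, -0.01360343, -0.06716888]), 'grasp_force': 0.0, 'finger_gap': 0.0855891760362154}
```

View pics/scene.png

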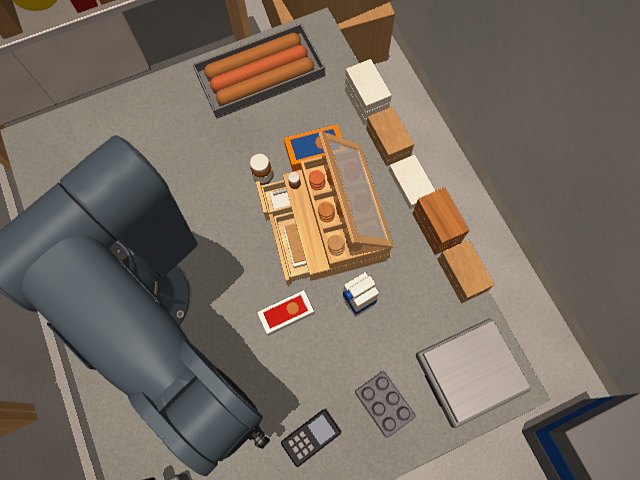

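View pics/top.png

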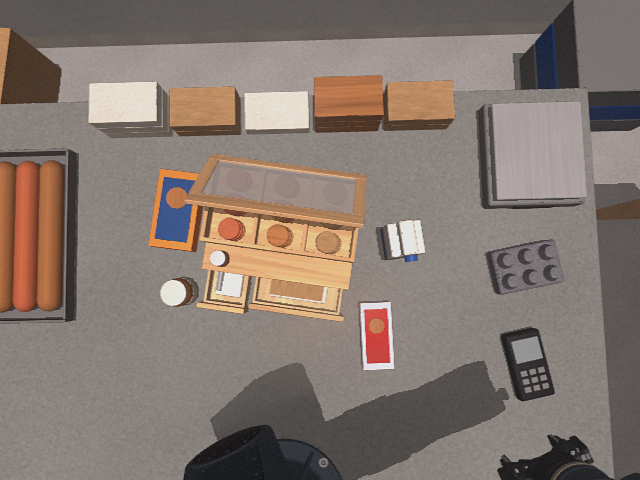

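The scene and top views both show the case. In the top view the lid spans about (190–365, 155–220), the ledge about (205–350, 245–288), the wide drawer panel about (250–343, 303–320), and the narrow one about (198–247, 303–311). Next I measure with depth.

Run:
```python
from h import *
p=cv2.imread("pics/top.png");d=np.load("top.npy");P=cloud("top",d)
c=cv2.resize(p[145:330,140:400],None,fx=3,fy=3,interpolation=cv2.INTER_CUBIC);cv2.imwrite("pics/crop.png",c)
hsv=cv2.cvtColor(p,cv2.COLOR_BGR2HSV)
wood=(hsv[...,0]<25)&(hsv[...,1]>70)
z=P[...,2]
roi=np.zeros_like(wood);roi[230:325,190:360]=1
m=((z>.071)&(z<.079)&wood&roi).astype(np.uint8)
n,l,st,ce=cv2.connectedComponentsWithStats(m)
for i in range(1,n):
    if st[i,4]<40: continue
    q=P[l==i]; r=cv2.minAreaRect((q[:,:2]*1000).astype(np.float32)); print(st[i],q.mean(0).round(4),r,cv2.boxPoints(r).round(0).tolist())
for u,v in((255,312),(300,315),(340,319),(200,306),(222,308),(245,311),(280,262),(280,205),(275,195)): print(u,v,P[v,u].round(4))
```

```text
[ 202  242  150   48 3474] [ 0.5344 -0.0073  0.0746] ((536.031005859375, 2.88250732421875), (329.73486328125, 60.16133499145508), 80.60111236572266) [[479.0, -155.0], [539.0, -165.0], [593.0, 161.0], [533.0, 170.0]]
[197 302  47  11 139] [0.4475 0.1334 0.0728] ((446.6209411621094, 129.54396057128906), (104.8066635131836, 11.736567497253418), 80.27068328857422) [[432.0, 79.0], [444.0, 77.0], [461.0, 180.0], [450.0, 182.0]]
[249 303  28   9  85] [0.4451 0.0362 0.0727] ((444.9808654785156, 35.77480697631836), (60.00868606567383, 11.94216251373291), 80.16046142578125) [[434.0, 7.0], [446.0, 5.0], [456.0, 64.0], [444.0, 66.0]]
[280 308  14   7  45] [ 0.4354 -0.018   0.0727] ((436.0174560546875, -18.107656478881836), (29.083131790161133, 10.413381576538086), 80.00670623779297) [[428.0, -32.0], [439.0, -33.0], [444.0, -5.0], [433.0, -3.0]]
[298 310  17   7  50] [ 0.4289 -0.0599  0.0725] ((428.7834167480469, -60.257347106933594), (35.036033630371094, 11.397125244140625), 80.72001647949219) [[420.0, -77.0], [432.0, -78.0], [437.0, -44.0], [426.0, -42.0]]
[323 314  21   7  59] [ 0.4188 -0.1178  0.0729] ((418.8204345703125, -119.80458068847656), (44.13840103149414, 11.026047706604004), 80.84423065185547) [[410.0, -141.0], [421.0, -142.0], [428.0, -99.0], [417.0, -97.0]]
255 312 [ 0.43    0.0626 -0.0039]
300 315 [ 0.4256 -0.0467  0.0677]
340 319 [ 0.4152 -0.1346  0.0733]
200 306 [0.4506 0.1735 0.0731]
222 308 [0.4451 0.1248 0.0732]
245 311 [0.4361 0.0777 0.0504]
280 262 [ 0.5433 -0.0052  0.0756]
280 205 [ 0.643  -0.0231  0.2604]
275 195 [ 0.6674 -0.0112  0.2293]
```

View pics/crop.png

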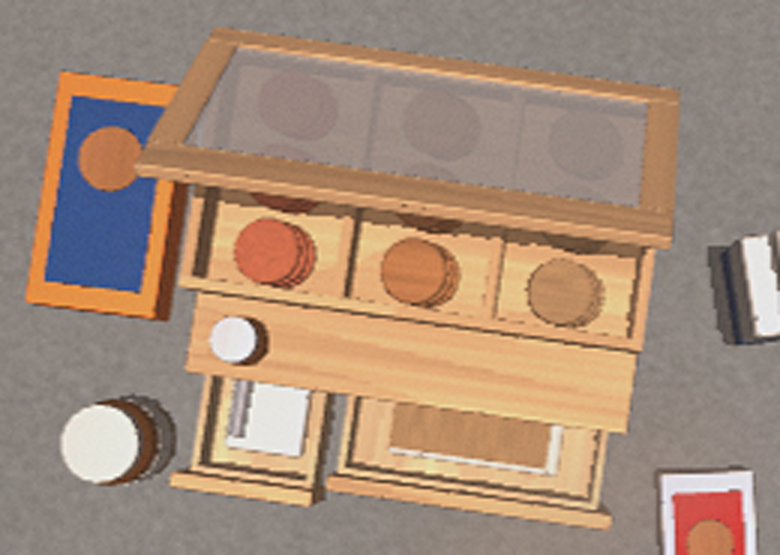

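The crop is consistent with the sizes given: ledge 330 x 60 mm at z = 75, panels at z = 73. I'll get the case frame, drawer openings and lid angle.

```bash
cat >> h.py <<'E'
yaw=np.radians(-9.4);R=np.array([[np.cos(yaw),-np.sin(yaw)],[np.sin(yaw),np.cos(yaw)]])
O=np.array([536.0,2.9])+R@[90,0]
W=lambda x,y:(O+R@[x,y]).round(1)
C=lambda P:(np.asarray(P)[...,:2]*1000-O)@R
E
python3 - <<'E'
from h import *
P=cloud("top",np.load("top.npy"))[150:330,180:375].reshape(-1,3)
c=C(P);z=P[:,2]*1000
b=lambda y0,y1,z0,z1,x0,x1:(c[:,1]>y0)&(c[:,1]<y1)&(z>z0)&(z<z1)&(c[:,0]>x0)&(c[:,0]<x1)
for n,y0,y1 in(("wide",-155,40),("narrow",65,160)):
    q=c[b(y0,y1,68,78,-230,-150),0];h=np.percentile(q,[2,50,98]);print(n,h,"joint from mid",-126-np.median(q))
print("case ledge y range",np.percentile(c[b(-200,200,72,78,-118,-65),1],[0.5,99.5]),"x",np.percentile(c[b(-140,60,72,78,-140,-62),0],[.5,99.5]))
m=b(-160,160,165,300,-60,140)
k=np.polyfit(c[m,0],z[m],1);print("lid slope",k,np.arctan(-k[0]))
for y in(-150,-75,0,75,150):
    s=b(y-15,y+15,165,300,-80,140);i=np.argsort(z[s])[-5:];print(y,c[s][i,0].mean(),z[s][i].mean())
print("pre",W(-240,-57),"home",W(-147,-57),"lid0",W(8,0),"lid1",W(-58,0))
E
```

```text
wide [-191.06311025 -185.23192208 -179.62308242] joint from mid 59.231922078647415
narrow [-205.00391669 -199.02906547 -193.38017505] joint from mid 73.02906547222236
case ledge y range [-163.10577052  162.55704224] x [-119.50922179  -62.36488587]
lid slope [ -1.14157328 278.07343079] 0.8514092527954952
-150 3.685251838098032 277.503534855863
-75 4.594844859345782 276.7777564405023
0 3.465877393129604 276.68302399735967
75 3.1701856746256145 277.5960121423017
150 3.678484178412842 276.6755686245251
pre [378.7 -28.8] home [470.5 -44. ] lid0 [632.7 -13.1] lid1 [567.6  -2.3]
```

{"fn": "send_rows", "kwargs": {
  "increments": [
    {"turn": [0,0,10],"translation": [25,55,0],"grip": 255},
    {"turn": [0,0,20],"translation": [50,110,0],"grip": 255},
    {"turn": [0,0,30],"translation": [75,165,0],"grip": 255},
    {"turn": [0,0,40],"translation": [98,220,0],"grip": 255},
    {"turn": [0,0,50],"translation": [123,275,0],"grip": 255},
    {"turn": [0,0,58.8],"translation": [147,330,0],"grip": 255},
    {"turn": [0,0,58.8],"translation": [172,385,0],"grip": 255},
    {"turn": [0,0,58.8],"translation": [193,434,0],"grip": 255},
    {"turn": [0,0,58.8],"translation": [193,434,0],"grip": 255},
    {"turn": [0,0,58.8],"translation": [193,434,0],"grip": 255}
  ]
}}

```text
time: 1.35
tool_pos: [0.3786, -0.0302, 0.2023]
eef_rot: [-2.394, -2.033, 0.001]
contact_force: [-1.0, 0.1, -0.1]
finger_gap: 0.0002
grasp_force: 0.0
```

{"fn": "send_rows", "kwargs": {
  "increments": [
    {"turn": [0,0,0],"translation": [0,1,-60],"grip": 255},
    {"turn": [0,0,0],"translation": [0,1,-115],"grip": 255},
    {"turn": [0,0,0],"translation": [0,1,-155],"grip": 255},
    {"turn": [0,0,0],"translation": [0,1,-168],"grip": 255},
    {"turn": [0,0,0],"translation": [9.9,-0.6,-168],"grip": 255},
    {"turn": [0,0,0],"translation": [19.7,-2.3,-168],"grip": 255},
    {"turn": [0,0,0],"translation": [24.7,-3.1,-168],"grip": 255},
    {"turn": [0,0,0],"translation": [29.6,-3.9,-168],"grip": 255},
    {"turn": [0,0,0],"translation": [34.5,-4.7,-168],"grip": 255},
    {"turn": [0,0,0],"translation": [39.5,-5.5,-168],"grip": 255}
  ]
}}

```text
time: 2.6
tool_pos: [0.4184, -0.0357, 0.0346]
eef_rot: [-2.395, -2.032, 0.0]
contact_force: [-2.0, -0.3, 2.0]
finger_gap: -0.0004
grasp_force: 1.2
```

Run:
```python
from h import *
s=bot.sense();print(s['contact_force'],C(s['tool_pos']),s['tool_pos'])
p,d=bot.get_image("scene");cv2.imwrite("pics/s2.png",cv2.resize(p[120:320,200:440],None,fx=3,fy=3))
```

```text
[-2.03684647 -0.26177971  2.02575932] [-199.70940865  -57.25385879] [ 0.41841271 -0.03566667  0.03455034]
```

View pics/s2.png

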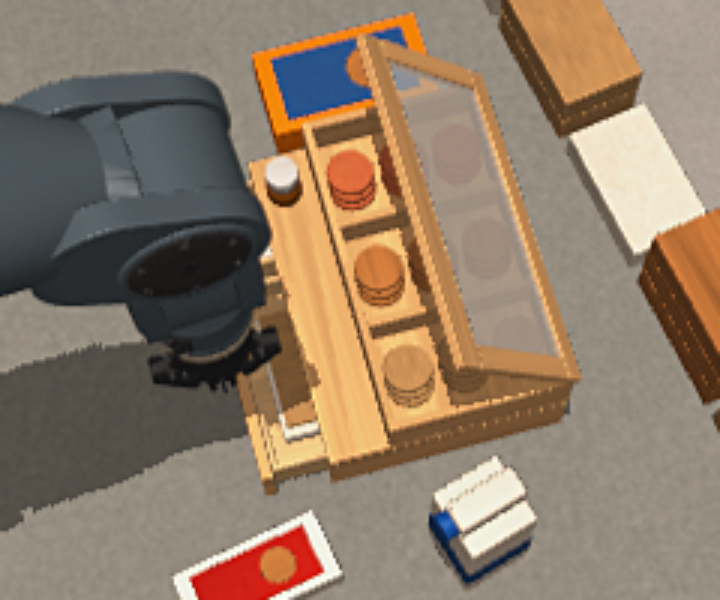

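The picture shows the fingers at the wide panel, about (215–280, 380) in the crop, with the lid and jar untouched and a light contact force. I keep pushing.

{"fn": "send_rows", "kwargs": {
  "increments": [
    {"turn": [0,0,0],"translation": [5.9,-1.0,0],"grip": 255},
    {"turn": [0,0,0],"translation": [11.8,-2.0,0],"grip": 255},
    {"turn": [0,0,0],"translation": [17.8,-2.9,0],"grip": 255},
    {"turn": [0,0,0],"translation": [23.7,-3.9,0],"grip": 255},
    {"turn": [0,0,0],"translation": [29.6,-4.9,0],"grip": 255},
    {"turn": [0,0,0],"translation": [35.5,-5.9,0],"grip": 255},
    {"turn": [0,0,0],"translation": [40.5,-6.7,0],"grip": 255},
    {"turn": [0,0,0],"translation": [44.4,-7.3,0],"grip": 255},
    {"turn": [0,0,0],"translation": [47.4,-7.8,0],"grip": 255},
    {"turn": [0,0,0],"translation": [49.3,-8.2,0],"grip": 255}
  ]
}}

```text
time: 3.9
tool_pos: [0.4678, -0.0439, 0.0345]
eef_rot: [-2.396, -2.032, -0.0]
contact_force: [-1.2, 0.6, 2.2]
finger_gap: 0.0001
grasp_force: 1.0
```

{"fn": "send_rows", "kwargs": {
  "increments": [
    {"turn": [0,0,0],"translation": [1,-0.2,0],"grip": 255},
    {"turn": [0,0,0],"translation": [2,-0.3,0],"grip": 255},
    {"turn": [0,0,0],"translation": [2,-0.3,0],"grip": 255}
  ]
}}

```text
time: 4.28
tool_pos: [0.4697, -0.0442, 0.0345]
eef_rot: [2.396, 2.032, 0.0]
contact_force: [-0.5, 0.2, 0.4]
finger_gap: 0.0002
grasp_force: 0.6
```

{"fn": "send_rows", "kwargs": {
  "increments": [
    {"turn": [0,0,0],"translation": [1,-0.2,0],"grip": 255},
    {"turn": [0,0,0],"translation": [2,-0.3,0],"grip": 255},
    {"turn": [0,0,0],"translation": [2,-0.3,0],"grip": 255}
  ]
}}

```text
time: 4.65
tool_pos: [0.4717, -0.0445, 0.0345]
eef_rot: [2.396, 2.032, 0.0]
contact_force: [-0.7, 0.8, 0.9]
finger_gap: 0.0001
grasp_force: 0.6
```

{"fn": "send_rows", "kwargs": {
  "increments": [
    {"turn": [0,0,0],"translation": [1,-0.2,0],"grip": 255},
    {"turn": [0,0,0],"translation": [2,-0.3,0],"grip": 255},
    {"turn": [0,0,0],"translation": [2,-0.3,0],"grip": 255}
  ]
}}

```text
time: 5.03
tool_pos: [0.4725, -0.0446, 0.0343]
eef_rot: [-2.394, -2.031, 0.002]
contact_force: [-8.8, 2.8, 7.2]
finger_gap: 0.0
grasp_force: 5.7
```

{"fn": "send_rows", "kwargs": {
  "increments": [
    {"turn": [0,0,0],"translation": [1,-0.2,0],"grip": 255},
    {"turn": [0,0,0],"translation": [1,-0.2,0],"grip": 255}
  ]
}}

```text
time: 5.28
tool_pos: [0.4726, -0.0446, 0.0342]
eef_rot: [-2.394, -2.031, 0.003]
contact_force: [-14.3, 3.3, 11.5]
finger_gap: -0.0002
grasp_force: 9.1
```

```bash
cat > chk.py <<'E'
from h import *
s=bot.sense();print(s['contact_force'].round(2),C(s['tool_pos']))
p,d=bot.get_image("top");P=cloud("top",d)[150:330,180:375].reshape(-1,3);c=C(P);z=P[:,2]*1000
for n,y0,y1 in(("wideR",-158,-125),("wideL",0,40),("narrow",65,160)):
    q=c[(c[:,1]>y0)&(c[:,1]<y1)&(z>66)&(z<79)&(c[:,0]>-230)&(c[:,0]<-118),0]
    print(n,len(q),q.min() if len(q) else None,np.percentile(q,3) if len(q) else None)
E
python3 chk.py
```

```text
[-14.33   3.32  11.49] [-144.7370443   -57.25804597]
wideR 84 -131.7638410983702 -131.46723494262667
wideL 0 None None
narrow 185 -205.7312782716765 -205.05069212112605
```

The drawer hit its stop: force is up to about 14 N, the face is at x = -131.8, and the narrow one hasn't changed. I back off and rise.

{"fn": "send_rows", "kwargs": {
  "increments": [
    {"turn": [0,0,0],"translation": [-10,1.6,0],"grip": 255},
    {"turn": [0,0,0],"translation": [-30,5,0],"grip": 255},
    {"turn": [0,0,0],"translation": [-50,8,0],"grip": 255},
    {"turn": [0,0,0],"translation": [-50,8,55],"grip": 255},
    {"turn": [0,0,0],"translation": [-50,8,110],"grip": 255},
    {"turn": [0,0,0],"translation": [-50,8,165],"grip": 255},
    {"turn": [0,0,0],"translation": [-50,8,220],"grip": 255},
    {"turn": [0,0,0],"translation": [-50,8,275],"grip": 255},
    {"turn": [0,0,0],"translation": [-50,8,285],"grip": 255},
    {"turn": [0,0,0],"translation": [-50,8,285],"grip": 255}
  ]
}}

```text
time: 6.58
tool_pos: [0.4249, -0.037, 0.3194]
eef_rot: [2.395, 2.032, 0.001]
contact_force: [-0.4, -0.1, -1.1]
finger_gap: 0.0001
grasp_force: 0.0
```

```bash
python3 chk.py
python3 - <<'E'
from h import *
p0=bot.sense()['tool_pos']*1000;print(p0)
for a in(.85,.8,.7,.6,.5,.4,.3,.2,.1,0):
    x=120-186*np.cos(a)+10*np.sin(a)+7; z=130+186*np.sin(a)+10*np.cos(a); print(a,W(x,0),(z-0).round(1))
E
```

```text
[-0.42 -0.07 -1.15] [-193.1016916   -57.55304767]
wideR 94 -131.87963620950032 -131.52168935900454
wideL 113 -132.0746755474499 -131.7070473200902
narrow 61 -197.5628642226758 -197.00824432218076
[424.485433   -37.00629889 318.54828828]
0.85 [636.4 -13.7] 276.3
0.8 [629.3 -12.5] 270.4
0.7 [616.1 -10.4] 257.5
0.6 [604.2  -8.4] 243.3
0.5 [593.8  -6.7] 227.9
0.4 [584.9  -5.2] 211.6
0.3 [577.7  -4. ] 194.5
0.2 [572.2  -3.1] 176.8
0.1 [568.5  -2.5] 158.5
0 [566.6  -2.2] 140.0
```

{"fn": "send_rows", "kwargs": {
  "increments": [
    {"turn": [0,0,0],"translation": [55,6,0],"grip": 255},
    {"turn": [0,0,0],"translation": [110,12,0],"grip": 255},
    {"turn": [0,0,0],"translation": [165,18,0],"grip": 255},
    {"turn": [0,0,0],"translation": [211,23,0],"grip": 255},
    {"turn": [0,0,0],"translation": [211,23,0],"grip": 255},
    {"turn": [0,0,0],"translation": [211,23,-20],"grip": 255},
    {"turn": [0,0,0],"translation": [211,23,-33],"grip": 255},
    {"turn": [0,0,0],"translation": [211,23,-33],"grip": 255}
  ]
}}

```text
time: 7.62
tool_pos: [0.6341, -0.0141, 0.2854]
eef_rot: [-2.394, -2.031, 0.003]
contact_force: [-0.7, -0.6, 1.4]
finger_gap: -0.0002
grasp_force: 0.0
```

Run:
```python
from h import *
s=bot.sense();print(s['contact_force'],C(s['tool_pos']),s['tool_pos'],s['joint_positions'])
p,d=bot.get_image("scene");cv2.imwrite("pics/s3.png",cv2.resize(p[120:320,200:440],None,fx=3,fy=3))
```

```text
[-0.67517527 -0.57849857  1.39980805] [ 9.59949126 -0.71260753] [ 0.6341457  -0.01407022  0.28538683] [-2.21534806e-02  5.47052501e-01  6.61933285e-01  1.68836216e+00
 -5.62823432e-05  1.71252782e+00]
```

View pics/s3.png

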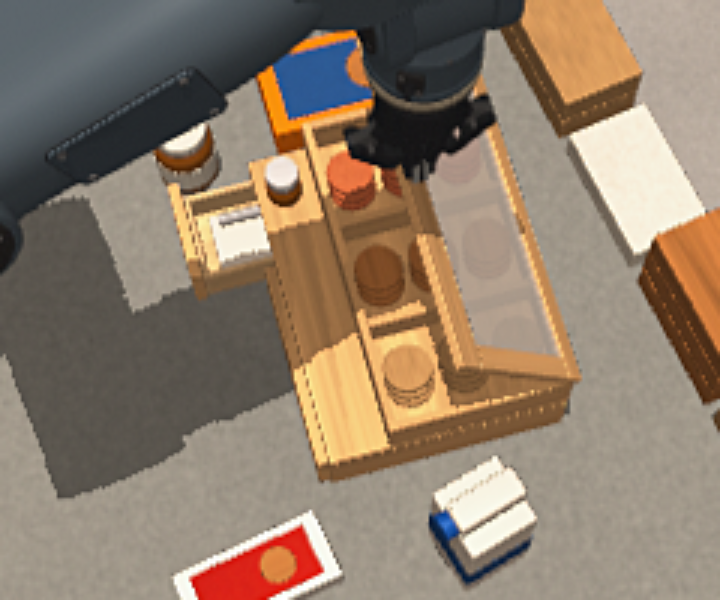

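The wide drawer is shut, the narrow one is still open, and the fingertips are over the middle of the lid's front bar, near (415, 175). I now press down along the lid's arc.

{"fn": "send_rows", "kwargs": {
  "increments": [
    {"turn": [0,0,0],"translation": [-1,0.5,-9],"grip": 255},
    {"turn": [0,0,0],"translation": [-5,1.6,-15],"grip": 255},
    {"turn": [0,0,0],"translation": [-11.5,2.6,-21.5],"grip": 255},
    {"turn": [0,0,0],"translation": [-18,3.7,-28],"grip": 255},
    {"turn": [0,0,0],"translation": [-24,4.7,-35],"grip": 255},
    {"turn": [0,0,0],"translation": [-30,5.7,-42],"grip": 255},
    {"turn": [0,0,0],"translation": [-35,6.6,-50],"grip": 255},
    {"turn": [0,0,0],"translation": [-40,7.4,-57.5],"grip": 255},
    {"turn": [0,0,0],"translation": [-45,8.2,-65.5],"grip": 255},
    {"turn": [0,0,0],"translation": [-49,8.9,-74],"grip": 255}
  ]
}}

```text
time: 8.93
tool_pos: [0.5864, -0.0051, 0.2129]
eef_rot: [2.395, 2.032, 0.001]
contact_force: [0.4, -0.4, 0.1]
finger_gap: 0.0
grasp_force: 0.0
```

Run:
```python
from h import *
s=bot.sense();print(s['contact_force'],C(s['tool_pos']),s['tool_pos'])
p,d=bot.get_image("scene");cv2.imwrite("pics/s4.png",cv2.resize(p[120:320,200:440],None,fx=3,fy=3))
P=cloud("scene",d)[120:320,200:440].reshape(-1,3);c=C(P);z=P[:,2]*1000
m=(c[:,1]<-100)&(c[:,1]>-160)&(z>145)&(z<290)&(c[:,0]<125)&(c[:,0]>-80);i=np.argsort(z*m)[-5:];print(m.sum(),c[i].mean(0),z[i])
```

```text
[ 0.4289665  -0.371249    0.11081485] [-38.92948228   0.35684206] [ 0.58644303 -0.00508909  0.21285281]
791 [   2.77438073 -115.51356824] [279.59445401 280.64162738 280.76698254 281.67220496 282.3715545 ]
```

View pics/s4.png

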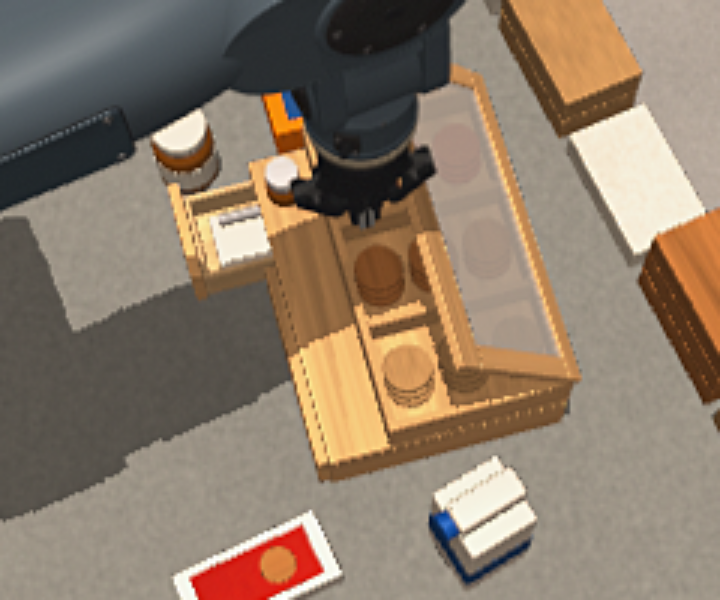

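It missed. The fingertips slipped off in front of the bar, now at about (365, 215), and the lid is unmoved with nothing else touched. I back out, rise and come down further inside the edge.

{"fn": "send_rows", "kwargs": {
  "increments": [
    {"turn": [0,0,0],"translation": [-30,5,0],"grip": 255},
    {"turn": [0,0,0],"translation": [-60,10,0],"grip": 255},
    {"turn": [0,0,0],"translation": [-60,10,60],"grip": 255},
    {"turn": [0,0,0],"translation": [-60,10,112],"grip": 255},
    {"turn": [0,0,0],"translation": [-60,10,112],"grip": 255},
    {"turn": [0,0,0],"translation": [-10,1.5,112],"grip": 255},
    {"turn": [0,0,0],"translation": [40,-7,112],"grip": 255},
    {"turn": [0,0,0],"translation": [68,-11.5,112],"grip": 255},
    {"turn": [0,0,0],"translation": [68,-11.5,80],"grip": 255},
    {"turn": [0,0,0],"translation": [68,-11.5,72],"grip": 255}
  ]
}}

```text
time: 10.22
tool_pos: [0.6537, -0.0166, 0.2811]
eef_rot: [-2.393, -2.03, 0.007]
contact_force: [-1.7, 0.8, 0.9]
finger_gap: 0.0
grasp_force: 0.0
```

Run:
```python
from h import *
p0=bot.sense()['tool_pos']*1000;print(p0,C(p0/1000))
for a in(.85,.8,.75,.7,.65,.6,.55,.5,.45,.4,.35,.3,.25,.2,.15,.1,.05,0):
    x=120-186*np.cos(a)+10*np.sin(a)+20; z=130+186*np.sin(a)+10*np.cos(a)-10*np.tan(a); print(a,(np.r_[W(x,0),z]-p0).round(1))
```

```text
[653.70113426 -16.63765773 281.0966266 ] [29.3116692  -0.05165821]
0.85 [ -4.5   0.8 -16.1]
0.8 [-11.6   1.9 -21. ]
0.75 [-18.3   3.  -26.3]
0.7 [-24.8   4.1 -32. ]
0.65 [-30.9   5.1 -38.2]
0.6 [-36.7   6.1 -44.7]
0.55 [-42.1   7.  -51.5]
0.5 [-47.1   7.8 -58.6]
0.45 [-51.7   8.6 -66. ]
0.4 [-56.    9.3 -73.7]
0.35 [-59.8   9.9 -81.6]
0.3 [-63.2  10.5 -89.7]
0.25 [-66.1  11.  -97.9]
0.2 [ -68.7   11.4 -106.4]
0.15 [ -70.8   11.7 -114.9]
0.1 [ -72.4   12.  -123.6]
0.05 [ -73.6   12.2 -132.3]
0 [ -74.3   12.3 -141.1]
```

{"fn": "send_rows", "kwargs": {
  "increments": [
    {"turn": [0,0,0],"translation": [0,0,-9],"grip": 255},
    {"turn": [0,0,0],"translation": [0,0,-18],"grip": 255},
    {"turn": [0,0,0],"translation": [-5,1,-23],"grip": 255},
    {"turn": [0,0,0],"translation": [-9,1.5,-28],"grip": 255}
  ]
}}

```text
time: 10.72
tool_pos: [0.6449, -0.015, 0.2569]
eef_rot: [2.395, 2.032, 0.0]
contact_force: [0.4, 0.0, -0.8]
finger_gap: -0.0
grasp_force: 0.0
```

```bash
cat > lid.py <<'E'
from h import *
s=bot.sense();p0=s['tool_pos']*1000;print(s['contact_force'].round(1),p0,C(p0/1000))
p,d=bot.get_image("scene")
P=cloud("scene",d)[120:320,200:440].reshape(-1,3);c=C(P);z=P[:,2]*1000
m=(c[:,1]<-100)&(c[:,1]>-160)&(z>132)&(z<290)&(c[:,0]<125)&(c[:,0]>-80);i=np.argsort(z*m)[-5:];print(m.sum(),c[i].mean(0),z[i].mean())
k=np.polyfit(c[m,0],z[m],1);print("angle",np.arctan(-k[0]))
E
python3 lid.py
```

```text
[ 0.4  0.  -0.8] [644.88690735 -15.00762124 256.94784057] [20.34957103  0.11689832]
845 [   3.71810108 -134.45398794] 280.9550760608281
angle 0.5905942411550988
```

Run:
```python
from h import *
p0=bot.sense()['tool_pos']*1000
for a in(.8,.75,.7,.65,.6,.55,.5,.45,.4,.35,.3,.25,.2,.15,.1,.05,0):
    x=120-166*np.cos(a)+10*np.sin(a); z=130+166*np.sin(a)+10*np.cos(a); print(a,(np.r_[W(x,0),z]-p0).round(1))
```

```text
0.8 [-8.4  1.2 -0.4]
0.75 [-14.5   2.2  -6. ]
0.7 [-20.3   3.2 -11.9]
0.65 [-25.8   4.1 -18. ]
0.6 [-31.    5.  -24.5]
0.55 [-35.9   5.8 -31.2]
0.5 [-40.4   6.5 -38.1]
0.45 [-44.6   7.2 -45.2]
0.4 [-48.4   7.8 -52.6]
0.35 [-51.9   8.4 -60.1]
0.3 [-55.    8.9 -67.8]
0.25 [-57.7   9.4 -75.7]
0.2 [-60.    9.7 -83.7]
0.15 [-61.9  10.1 -91.7]
0.1 [-63.4  10.3 -99.9]
0.05 [ -64.5   10.5 -108.2]
0 [ -65.2   10.6 -116.4]
```

{"fn": "send_rows", "kwargs": {
  "increments": [
    {"turn": [0,0,0],"translation": [-2,0.3,-4],"grip": 255},
    {"turn": [0,0,0],"translation": [-6,1,-8],"grip": 255}
  ]
}}

```text
time: 11.02
tool_pos: [0.6395, -0.0141, 0.2484]
eef_rot: [2.396, 2.032, 0.0]
contact_force: [-0.2, -0.4, 0.4]
finger_gap: 0.0001
grasp_force: 0.0
```

Run:
```python
from h import *
p,d=bot.get_image("scene");cv2.imwrite("pics/s5.png",cv2.resize(p[120:260,290:430],None,fx=4,fy=4,interpolation=cv2.INTER_CUBIC))
P=cloud("scene",d)
T=cam("scene");
def px(w):
    f,cx,cy,E=T;q=E[:3,:3].T@(np.array(w)-E[:3,3]);return cx+f*q[0]/q[2],cy+f*q[1]/q[2]
print("tcp crop px",[(a-b)*4 for a,b in zip(px(bot.sense()['tool_pos']),(290,120))])
c=C(P);z=P[...,2]*1000
for y in(-150,-130,-110,-90):
    m=(abs(c[...,1]-y)<6)&(z>140)&(z<300)&(c[...,0]>-80)&(c[...,0]<125);o=np.argsort(c[m][:,0]);print(y,np.c_[c[m][o,0],z[m][o]][::max(1,m.sum()//7)].round(0).tolist())
```

```text
tcp crop px [np.float64(200.52318080956138), np.float64(268.57125141011466)]
-150 [[-3.0, 279.0], [10.0, 273.0], [27.0, 253.0], [44.0, 233.0], [62.0, 210.0], [82.0, 185.0], [102.0, 166.0]]
-130 [[-3.0, 271.0], [11.0, 271.0], [28.0, 246.0], [48.0, 223.0], [65.0, 203.0], [81.0, 185.0], [101.0, 167.0], [121.0, 145.0]]
-110 [[-2.0, 270.0], [12.0, 269.0], [28.0, 251.0], [46.0, 230.0], [64.0, 207.0], [83.0, 184.0], [102.0, 164.0], [121.0, 143.0]]
-90 [[-3.0, 276.0], [13.0, 268.0], [34.0, 239.0], [50.0, 224.0], [67.0, 198.0], [85.0, 179.0], [103.0, 165.0]]
```

View pics/s5.png

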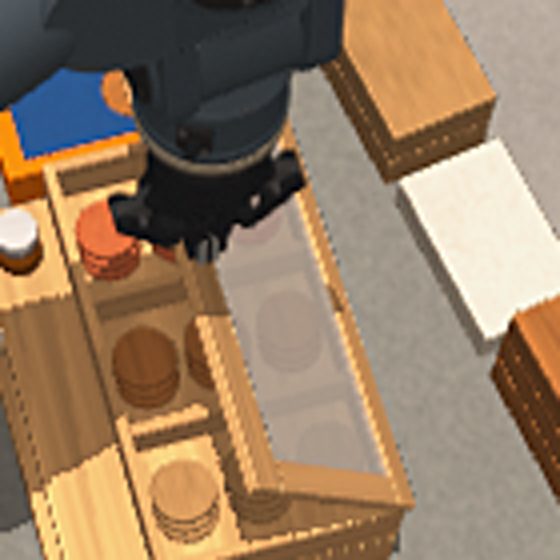

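The crop shows the shut fingertips over the front bar near (205, 255), with the lid unmoved. I'll check the tip and the nearby lid in the depth data.

Run:
```python
from h import *
print(bot.sense()['contact_force'],C(bot.sense()['tool_pos']))
for n in("scene","wrist"):
    p,d=bot.get_image(n);P=cloud(n,d);c=C(P);z=P[...,2]*1000
    if n=="wrist": cv2.imwrite("pics/w1.png",p)
    dark=p.max(-1)<75
    m=dark&(abs(c[...,1])<60)&(c[...,0]>-50)&(c[...,0]<80)&(z>200)&(z<330)&(d>0)
    i=np.argsort(z[m])[:400:40]; print(n,m.sum(),np.c_[c[m][i],z[m][i]].round(0).tolist())
    for y in(-60,-40,-20,0,20,40,60):
        w=(~dark)&(abs(c[...,1]-y)<5)&(z>170)&(z<300)&(c[...,0]>-60)&(c[...,0]<90)&(d>0)
        if w.sum()<3: print(y,w.sum());continue
        o=np.argsort(c[w][:,0]);print(y,np.c_[c[w][o,0],z[w][o]][::max(1,w.sum()//6)].round(0).tolist())
```

```text
[-0.80746352  0.41664337 -0.29782263] [14.37798294  0.17711192]
scene 75 [[16.0, -10.0, 282.0], [23.0, -12.0, 320.0]]
-60 [[-2.0, 277.0], [10.0, 272.0], [26.0, 248.0], [41.0, 232.0], [57.0, 209.0], [74.0, 192.0], [88.0, 173.0]]
-40 [[-2.0, 268.0], [13.0, 265.0], [28.0, 246.0], [43.0, 232.0], [59.0, 212.0], [73.0, 196.0]]
-20 [[-2.0, 269.0], [8.0, 275.0], [21.0, 263.0], [39.0, 236.0], [55.0, 215.0], [73.0, 192.0], [88.0, 180.0]]
0 [[-3.0, 270.0], [21.0, 263.0], [33.0, 241.0], [46.0, 230.0], [58.0, 212.0], [76.0, 194.0], [90.0, 175.0]]
20 [[35.0, 237.0], [47.0, 227.0], [53.0, 221.0], [61.0, 209.0], [70.0, 201.0], [79.0, 190.0], [89.0, 172.0]]
40 [[51.0, 219.0], [63.0, 207.0], [68.0, 194.0], [71.0, 196.0], [75.0, 193.0], [81.0, 186.0], [87.0, 181.0]]
60 [[71.0, 197.0], [82.0, 184.0], [85.0, 179.0], [87.0, 184.0], [89.0, 176.0]]
wrist 4746 [[15.0, 12.0, 282.0], [8.0, 9.0, 286.0], [7.0, 9.0, 288.0], [7.0, 8.0, 289.0], [3.0, 8.0, 290.0], [14.0, 12.0, 291.0], [25.0, 8.0, 292.0], [25.0, 8.0, 293.0], [28.0, 9.0, 294.0], [7.0, 8.0, 295.0]]
-60 [[13.0, 267.0], [16.0, 264.0], [18.0, 262.0], [76.0, 192.0], [83.0, 184.0], [87.0, 180.0], [90.0, 176.0]]
-40 [[13.0, 267.0], [50.0, 221.0], [57.0, 214.0], [63.0, 207.0], [71.0, 198.0], [80.0, 187.0], [90.0, 177.0]]
-20 [[35.0, 239.0], [43.0, 229.0], [49.0, 221.0], [58.0, 213.0], [67.0, 202.0], [78.0, 190.0], [90.0, 176.0]]
0 [[-2.0, 270.0], [28.0, 247.0], [36.0, 237.0], [46.0, 226.0], [57.0, 213.0], [72.0, 196.0], [90.0, 176.0]]
20 [[-2.0, 269.0], [7.0, 274.0], [17.0, 263.0], [28.0, 247.0], [43.0, 230.0], [62.0, 208.0]]
40 [[-2.0, 269.0], [7.0, 273.0], [16.0, 263.0], [27.0, 247.0], [42.0, 231.0], [61.0, 208.0], [90.0, 175.0]]
60 [[-2.0, 269.0], [7.0, 274.0], [16.0, 265.0], [27.0, 247.0], [41.0, 231.0], [61.0, 209.0], [90.0, 176.0]]
```

View pics/w1.png

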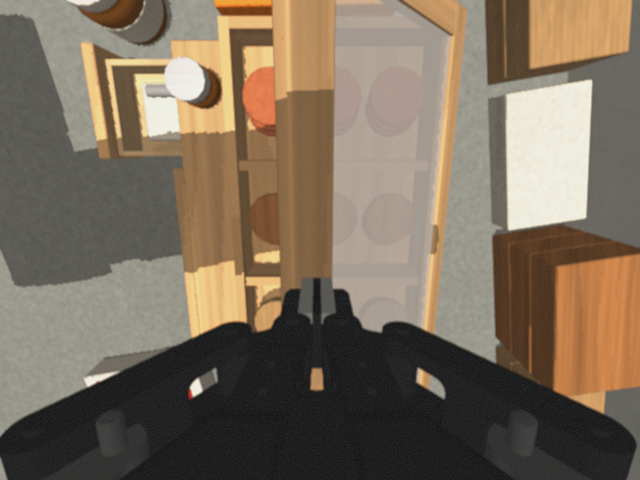

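The wrist view shows the grey tips ending at about (302–332, 280), over the rear part of the bar at u 275–333. I query the depth right there.

Run:
```python
from h import *
p,d=bot.get_image("wrist");P=cloud("wrist",d);c=C(P);z=P[...,2]*1000
for v in(260,270,276,280,284,290,300,320):
    print(v,[(u,*c[v,u].round(0).tolist(),int(z[v,u])) for u in(290,308,317,326,345)])
s=bot.sense();f,cx,cy,E=cam("wrist");q=E[:3,:3].T@(s['tool_pos']-E[:3,3]);print("tcp px",cx+f*q[0]/q[2],cy+f*q[1]/q[2],q,s['tool_pos'],s['joint_positions'])
```

```text
260 [(290, 4.0, 18.0, 275), (308, 12.0, 16.0, 268), (317, 16.0, 15.0, 264), (326, 21.0, 13.0, 258), (345, 32.0, 7.0, 242)]
270 [(290, 4.0, 14.0, 275), (308, 12.0, 12.0, 269), (317, 16.0, 9.0, 262), (326, 21.0, 7.0, 258), (345, 32.0, 1.0, 241)]
276 [(290, 4.0, 11.0, 275), (308, 12.0, 8.0, 269), (317, 16.0, 5.0, 261), (326, 21.0, 4.0, 257), (345, 32.0, -2.0, 241)]
280 [(290, 4.0, 8.0, 274), (308, 12.0, 12.0, 284), (317, 16.0, 12.0, 284), (326, 20.0, 13.0, 285), (345, 32.0, -5.0, 241)]
284 [(290, 4.0, 6.0, 274), (308, 12.0, 12.0, 288), (317, 16.0, 13.0, 289), (326, 20.0, 13.0, 290), (345, 32.0, -7.0, 241)]
290 [(290, 5.0, 9.0, 286), (308, 13.0, 13.0, 295), (317, 16.0, 13.0, 295), (326, 20.0, 13.0, 295), (345, 28.0, 9.0, 286)]
300 [(290, 5.0, 9.0, 297), (308, 13.0, 12.0, 304), (317, 16.0, 13.0, 305), (326, 20.0, 12.0, 304), (345, 27.0, 9.0, 297)]
320 [(290, 16.0, 67.0, 420), (308, 13.0, 14.0, 322), (317, 16.0, 10.0, 315), (326, 19.0, 14.0, 322), (345, 25.0, 15.0, 324)]
tcp px 314.62261826695806 276.285217311296 [-0.00099084  0.01992669  0.18298575] [ 0.63952821 -0.01408486  0.24857274] [-2.20121091e-02  5.34384195e-01  5.46176580e-01  1.58265403e+00
 -1.51696699e-05  1.71252078e+00]
```

Both depth views show the fingers ending at about z = 283, while the reported TCP is at 249. So the real tips sit roughly 34 mm above it and haven't reached the lid yet. I go straight down in small steps until there's force.

{"fn": "send_rows", "kwargs": {
  "increments": [
    {"turn": [0,0,0],"translation": [0,0,-4],"grip": 255},
    {"turn": [0,0,0],"translation": [0,0,-8],"grip": 255},
    {"turn": [0,0,0],"translation": [0,0,-8],"grip": 255}
  ]
}}

```text
time: 11.6
tool_pos: [0.6396, -0.0141, 0.2401]
eef_rot: [-2.396, -2.032, 0.0]
contact_force: [0.1, -0.9, 0.0]
finger_gap: 0.0004
grasp_force: 0.1
```

{"fn": "send_rows", "kwargs": {
  "increments": [
    {"turn": [0,0,0],"translation": [0,0,-4],"grip": 255},
    {"turn": [0,0,0],"translation": [0,0,-8],"grip": 255},
    {"turn": [0,0,0],"translation": [0,0,-8],"grip": 255}
  ]
}}

```text
time: 11.98
tool_pos: [0.6395, -0.014, 0.2321]
eef_rot: [-2.395, -2.032, 0.001]
contact_force: [0.4, -0.7, 0.2]
finger_gap: -0.0003
grasp_force: 0.2
```

{"fn": "send_rows", "kwargs": {
  "increments": [
    {"turn": [0,0,0],"translation": [-1,0,-3],"grip": 255},
    {"turn": [0,0,0],"translation": [-3,0.5,-6],"grip": 255},
    {"turn": [0,0,0],"translation": [-3,0.5,-6],"grip": 255}
  ]
}}

```text
time: 12.35
tool_pos: [0.6363, -0.0135, 0.2262]
eef_rot: [-2.395, -2.032, 0.001]
contact_force: [0.7, -0.3, 0.2]
finger_gap: -0.0001
grasp_force: 0.1
```

```bash
python3 lid.py
```

```text
[ 0.7 -0.3  0.2] [636.26794319 -13.54676412 226.24124175] [11.60774503  0.15043867]
950 [  -7.22033942 -125.22509903] 270.4491882144734
angle 0.5761638871870727
```

The lid is now moving, with its edge down about 10 mm. I follow the arc.

{"fn": "send_rows", "kwargs": {
  "increments": [
    {"turn": [0,0,0],"translation": [-6,1,-4.3],"grip": 255},
    {"turn": [0,0,0],"translation": [-12.2,2,-8.6],"grip": 255},
    {"turn": [0,0,0],"translation": [-18.2,3,-15.2],"grip": 255},
    {"turn": [0,0,0],"translation": [-24.2,4,-21.7],"grip": 255},
    {"turn": [0,0,0],"translation": [-29.4,4.9,-29],"grip": 255},
    {"turn": [0,0,0],"translation": [-34.5,5.7,-36.1],"grip": 255},
    {"turn": [0,0,0],"translation": [-39,6.5,-44],"grip": 255},
    {"turn": [0,0,0],"translation": [-43.4,7.2,-51.6],"grip": 255},
    {"turn": [0,0,0],"translation": [-47,7.8,-60],"grip": 255},
    {"turn": [0,0,0],"translation": [-50.6,8.4,-68],"grip": 255}
  ]
}}

```text
time: 13.65
tool_pos: [0.5858, -0.0051, 0.1579]
eef_rot: [-2.396, -2.032, -0.0]
contact_force: [2.8, -1.5, 0.9]
finger_gap: -0.0002
grasp_force: 0.9
```

```bash
python3 lid.py
```

```text
[ 2.8 -1.5  0.9] [585.80506199  -5.11551287 157.92346116] [-39.55457098   0.22657782]
1314 [ -48.84296736 -122.06379294] 195.99652413303824
angle 0.24872349361981916
```

{"fn": "send_rows", "kwargs": {
  "increments": [
    {"turn": [0,0,0],"translation": [-3,0.5,-8.5],"grip": 255},
    {"turn": [0,0,0],"translation": [-5.5,0.9,-17],"grip": 255},
    {"turn": [0,0,0],"translation": [-7.5,1.2,-26],"grip": 255},
    {"turn": [0,0,0],"translation": [-9.3,1.5,-34.5],"grip": 255},
    {"turn": [0,0,0],"translation": [-10,1.6,-39],"grip": 255},
    {"turn": [0,0,0],"translation": [-10.5,1.7,-43],"grip": 255},
    {"turn": [0,0,0],"translation": [-10.5,1.7,-43],"grip": 255}
  ]
}}

```text
time: 14.58
tool_pos: [0.5753, -0.0035, 0.1152]
eef_rot: [-2.395, -2.032, 0.001]
contact_force: [0.7, 0.4, -0.7]
finger_gap: -0.0001
grasp_force: 0.0
```

```bash
python3 lid.py
```

```text
[ 0.7  0.4 -0.7] [575.27986879  -3.4622707  115.22891553] [-50.20845096   0.13858321]
1325 [ -19.57441289 -140.94874344] 152.4066396684372
angle 0.023795228500190755
```

{"fn": "send_rows", "kwargs": {
  "increments": [
    {"turn": [0,0,0],"translation": [0,0,-2],"grip": 255},
    {"turn": [0,0,0],"translation": [0,0,-4],"grip": 255},
    {"turn": [0,0,0],"translation": [0,0,-4],"grip": 255}
  ]
}}

```text
time: 15.0
tool_pos: [0.5755, -0.0035, 0.1114]
eef_rot: [-2.396, -2.032, 0.0]
contact_force: [0.2, -0.2, 0.5]
finger_gap: -0.0002
grasp_force: 0.0
```

{"fn": "send_rows", "kwargs": {
  "increments": [
    {"turn": [0,0,0],"translation": [0,0,-2],"grip": 255},
    {"turn": [0,0,0],"translation": [0,0,-3],"grip": 255},
    {"turn": [0,0,0],"translation": [0,0,-3],"grip": 255}
  ]
}}

```text
time: 15.38
tool_pos: [0.5758, -0.0035, 0.1109]
eef_rot: [2.395, 2.031, 0.003]
contact_force: [-13.4, -0.1, 34.7]
finger_gap: 0.0003
grasp_force: 17.5
```

{"fn": "send_rows", "kwargs": {
  "increments": [
    {"turn": [0,0,0],"translation": [0,0,-1],"grip": 255},
    {"turn": [0,0,0],"translation": [0,0,-2],"grip": 255},
    {"turn": [0,0,0],"translation": [0,0,-2],"grip": 255}
  ]
}}

```text
time: 15.75
tool_pos: [0.5761, -0.0035, 0.1107]
eef_rot: [2.394, 2.031, 0.005]
contact_force: [-23.0, 0.5, 60.4]
finger_gap: 0.0002
grasp_force: 30.0
```

```bash
python3 lid.py
```

```text
[-23.    0.5  60.4] [576.0500296   -3.49902883 110.68943974] [-49.44262818   0.22810592]
1316 [  29.02418297 -134.97208727] 149.63499758959398
angle 0.003745989772433077
```

The lid is at its stop. I lift off and check.

{"fn": "send_rows", "kwargs": {
  "increments": [
    {"turn": [0,0,0],"translation": [0,0,5],"grip": 255},
    {"turn": [0,0,0],"translation": [0,0,20],"grip": 255},
    {"turn": [0,0,0],"translation": [0,0,75],"grip": 255},
    {"turn": [0,0,0],"translation": [0,0,130],"grip": 255},
    {"turn": [0,0,0],"translation": [-60,0,150],"grip": 255},
    {"turn": [0,0,0],"translation": [-100,-40,150],"grip": 255},
    {"turn": [0,0,0],"translation": [-130,-90,150],"grip": 255},
    {"turn": [0,0,0],"translation": [-160,-145,150],"grip": 255},
    {"turn": [0,0,0],"translation": [-180,-200,150],"grip": 255},
    {"turn": [0,0,0],"translation": [-200,-255,150],"grip": 255}
  ]
}}

```text
time: 17.05
tool_pos: [0.3746, -0.2601, 0.2573]
eef_rot: [2.395, 2.032, 0.0]
contact_force: [0.8, -0.2, -0.2]
finger_gap: -0.0
grasp_force: 0.0
```

{"fn": "send_rows", "kwargs": {
  "increments": [
    {"turn": [0,0,0],"translation": [-20,-55,0],"grip": 255},
    {"turn": [0,0,0],"translation": [-40,-110,0],"grip": 255},
    {"turn": [0,0,0],"translation": [-60,-160,0],"grip": 255},
    {"turn": [0,0,0],"translation": [-60,-160,0],"grip": 255}
  ]
}}

```text
time: 17.55
tool_pos: [0.3139, -0.4211, 0.2562]
eef_rot: [-2.399, -2.027, 0.001]
contact_force: [0.2, -1.0, 0.4]
finger_gap: 0.0003
grasp_force: 0.0
```

```bash
python3 lid.py; python3 chk.py
python3 - <<'E'
from h import *
p,d=bot.get_image("top");cv2.imwrite("pics/t2.png",p);P=cloud("top",d);c=C(P);z=P[...,2]*1000
for x in(-55,-20,60,110): 
    for y in(-155,155):
        m=(abs(c[...,0]-x)<6)&(abs(c[...,1]-y)<6);print(x,y,np.median(z[m]).round(1))
E
```

```text
[ 0.2 -1.   0.4] [ 313.89220888 -421.0983565   256.23973608] [-239.87542403 -454.58094379]
1311 [  11.90624205 -134.12573731] 149.67259827151696
angle 0.0068322338193655624
[-0.23  0.5   0.63] [-239.29666712 -452.95819972]
wideR 93 -131.81658478552052 -131.4801554768763
wideL 115 -132.10578849830213 -131.55287814510848
narrow 278 -205.6450765926277 -204.93150390278007
-55 -155 138.8
-55 155 139.5
-20 -155 139.0
-20 155 139.6
60 -155 140.3
60 155 140.0
110 -155 139.9
110 155 139.6
```

View pics/t2.png

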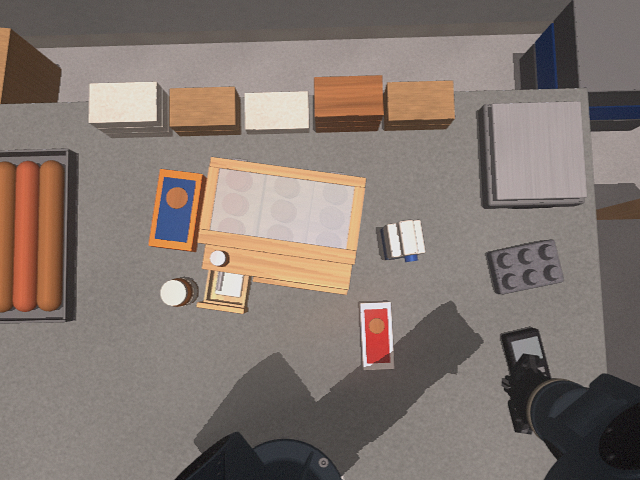

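The lid lies flat at z = 139–140 (about 200–365, 158–250). The wide drawer is home at -132, the narrow one is still 73 mm out (about 198–250, 265–312), and everything else stands where it was.

```bash
python3 -c "
from workcell import bot
print(bot.job_done())"
```

```text
the job is handed in; nothing more can be done
None
```

The wide drawer is fully home and the lid is flat shut, pushed in that order; the narrow drawer is still 73 mm out, the jars, boxes and cartons look unmoved, and the job went in at about 18 s; the last push on the lid peaked at about 60 N up and 65 N in all at the wrist (limit 120 N), with what I took to be the fingertips, though the reported tool point sat about 30 mm below the real contact, so I can't fully rule out the gripper's body (limit 40 N).

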